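# Set the inspection mirror and put the sample jar before it

### The job

Tilt the hinged mirror of the inspection stand back by its blue bar until it lies parallel with the red pointer, then let go and watch for a couple of seconds that it stays there. Only then take the jar with the orange lid and set it down gently and upright in front of the mirror, wholly on the round black disc, and let go. Leave the pointer, the other two jars and the wash bottle where they are, and the mirror in line with the pointer.

Things in the scene. Friction and masses are not known exactly. Their poses are not given: they have to be found in the camera images.
- disc (a point): Centre of the upper face of the round black disc (diameter 90 mm) on the inspection stand, 16 mm above the bench. The stand is a fixed grey plate 260 x 270 mm, 12 mm thick. Axes of the stand: x points from the disc to the mirror (the way the mirror leans back), y runs along the hinge away from the pointer, z up. The hinge axis lies 120 mm from this point along x, 35 mm above the bench.
- pivot (a point): Point on the mirror's hinge axis, in the middle of the mirror's width, 35 mm above the bench. Axes as those of the stand (see disc): the hinge axis is y.
- mirror (a joint): Lean of the mirror in rad: 0 upright, positive leaning back, away from the disc; range -0.5 to 1.2. It starts between -0.3 and 0.15. Stiff friction hinge: stays where it is left; turning it takes about 2.5 to 5 N at the bar. The mirror is a white panel 150 mm wide, 10 mm thick, from 15 to 125 mm from the hinge axis.
- bar (a point): Middle of the mirror's blue grip bar, a round bar 12 mm thick and 130 mm long parallel to the hinge, 190 mm from the hinge axis on two legs 130 mm apart, with 65 mm of open space between the bar's middle and the panel's edge. Pinched from above it turns in the fingers. Axes: y along the bar, z from the hinge to the bar in the mirror's plane.
- pointer (a joint): Lean of the red pointer in rad, measured like that of the mirror, about the same hinge axis; between 0.35 and 0.75. It is the angle wanted of the mirror; it must not be shifted.
- pointer_tip (a point): Near the end of the red pointer, a thin red blade 200 mm long with a diamond near its end, beside the mirror at -y of the stand, 114 mm from the mirror's middle; this point lies 190 mm from the hinge axis, in line with the bar when the mirror is right. Axes: z from the hinge to the tip.
- orange_jar_mid (a point): Centre, half-way up, of the loose amber glass sample jar with the orange lid: round, 52 mm in diameter, 80 mm tall (this point is 40 mm above its underside), 0.11 to 0.22 kg, standing on the bench. z up along the jar.
- white_jar_mid (a point): Centre of the like jar with a white lid, not to be disturbed. Same size.
- blue_jar_mid (a point): Centre of the like jar with a blue lid, not to be disturbed. Same size.
- wash_bottle_mid (a point): Centre, half-way up, of the white wash bottle with a red cap, 64 mm in diameter, 170 mm tall; not to be disturbed.

How it is judged:
By the outcome, as a careful person would: the job done as asked, in the order asked, and still so for the second after the job is handed in, with the robot touching nothing.
It also fails if it takes over 64 s, if anything falls off the work surface, if the arm or the gripper's body presses on something with over 40 N, if the wrist force passes 120 N, or if a joint passes its speed limit or range.

### The arm

A 6-joint arm with a two-finger parallel gripper is mounted at the origin on the work surface. World frame = base frame: x ahead of the robot, y to its left, z up, the work surface at z = 0. Lengths are in m, angles in degrees, forces in N, time in s.
With the tool pointing down it reaches from about 0.325 to 0.9 m from the base axis. Payload 6.1 kg.
Tool frame: the origin (TCP) lies between the finger pads; the fingertips stand 14 mm ahead of it and the grasp point (between the pads) lies 5 mm behind it; z points along the fingers, y is the line along which they close (so a half turn about z gives the same grasp; the last joint's range is limited). The gripper opens to 87 mm and grips with 3 to 60 N. Pads are 19 mm wide; open, the fingers measure 117 mm over their backs; the gripper's body (75 mm by 190 mm) begins 51 mm behind the grasp point.
Start: joints at [59.868, 12.628, 87.462, -0, 79.91, -7.225], TCP at [0.243, 0.576, 0.237] pointing down, gripper open.
Joint ranges: [-170.65, 170.65], [-52.31, 119.04], [5.05, 147.46], [-71.25, 251.25], [11.57, 151.72], [-153.62, 153.62]. Speed limits (degrees/s): [147.25, 147.25, 172.46, 180, 180, 180].

### API

Orientations are given as [roll, pitch, yaw] about the fixed x, y, z axes, in that order (R = Rz(yaw) Ry(pitch) Rx(roll)).
In Python, from plant import robot gives the robot as it stands.
- The arm moves only by the shell command python3 -m jog 'ROWS' [FORCE]. ROWS is JSON, a list of rows, each an object of numbers: "tx", "ty", "tz": the shift along the world's x, y, z in mm; "ax", "ay", "az": the turn, a rotation vector about the world's x, y, z in degrees; "fingers": the opening in per cent of the stroke, from 0 (shut) to 100 (fully open). A call has 1 to 20 rows; each row is the pose to reach, as a shift and turn from the pose commanded when the call began; what a row does not reach only later rows make up. A row lasts 1/12 s, in which the tool goes at most 41.7 mm and 7.16 degrees, less where a joint would pass 70% of its speed; a pose out of reach is approached as far as the arm can. A call with a gripper value outside its range is refused whole. The fingers move at their own pace and stop on an object; FORCE is the grip in N (left out, the last holds). Time passes only in rows, so rows that repeat a pose let the fingers close. It gives the time, the measured TCP pose, the force, the opening and the grip force at its end, in the units of the state.
- robot.get_state(): the state, without advancing time (a new reading comes with each control period).
- robot.snapshot(name): name is "side" or "top"; returns the picture (420x560x3 uint8, blue, green, red); there is no depth.
- robot.get_calibration(name): a dict with "camera_matrix" (3x3 intrinsics, pixels), "R" (3x3) and "t" (3): a world point X has camera coordinates R X + t. Camera axes: x right, y down, z forward; pixel columns grow to the right and rows downward; lengths in m; the calibration is good to about 2 mm. A picture is of the moment at which its call begins. get_calibration takes no time and is no camera call.
- robot.job_done(): hands the job in; it is judged then, once.
The state is a dict: "t": time; "qpos": joint angles; "qd": joint speeds; "effort": joint torques, N m; "eef_pos": TCP position; "tcp_rot": TCP orientation; "wrist_force": force on the tool from outside, world axes, zero at the start; "moment": the same for the moment, N m; "grip_width": opening from 0.0 (shut) to 1.0 (fully open); "gripper_force": force on a finger pad.
Only numpy, scipy, OpenCV 4.12 (cv2) and the standard library are available. Lean on these libraries where they do the work, as an engineer would, in place of code of your own. Each camera call takes 0.05 s, during which the arm holds its last target. There are 200 camera calls.

## Working session

There is one attempt and no reset: what is moved stays moved. The work goes in short steps, Python scripts to look and compute and a shell command to move; the robot and the scene stay as the last step left them, time stands still between calls to the robot, and variables do not carry over. Pictures are saved under pics/ and viewed, at most 10 in all, crops included, and the job is handed in when it is done.

```bash
mkdir -p pics; ls; python3 - <<'E'
from plant import robot
import cv2
for n in("side","top"):
    cv2.imwrite(f"pics/{n}0.png",robot.snapshot(n)); c=robot.get_calibration(n); print(n,c)
s=robot.get_state();print(s)
E
```

```text
pics
side {'camera_matrix': array([[450.62364595,   0.        , 279.03942081],
       [  0.        , 450.62364595, 217.54764414],
       [  0.        ,   0.        ,   1.        ]]), 'R': array([[ 0.7349752 , -0.67804394,  0.00823803],
       [-0.46345996, -0.51116807, -0.72381771],
       [ 0.49499123,  0.52817007, -0.68994207]]), 't': array([-0.47661438,  0.32781043,  0.78445062])}
top {'camera_matrix': array([[395.39289083,   0.        , 279.79653131],
       [  0.        , 395.39289083, 202.03483714],
       [  0.        ,   0.        ,   1.        ]]), 'R': array([[-0.02373975, -0.99920255, -0.03210435],
       [-0.9865719 ,  0.02860625, -0.1608029 ],
       [ 0.16159305,  0.02785583, -0.98646426]]), 't': array([-0.06187895,  0.60087479,  0.80045701])}
{'t': 0.1, 'qpos': array([ 5.98676846e+01,  1.26727297e+01,  8.75198815e+01, -1.50279087e-03,
        7.99116788e+01, -7.22597085e+00]), 'qd': array([ 0.06389587, -0.18369815, -0.12925875, -0.02230464, -0.12254673,
        0.03667978]), 'effort': array([ 5.67105926e-04, -4.95946920e+01, -3.88517404e+01,  7.00301654e-02,
        5.16010984e-02, -3.20843094e-05]), 'eef_pos': array([0.24300839, 0.57522428, 0.23551874]), 'tcp_rot': array([-1.79896352e+02, -1.16505612e-02,  1.57093909e+02]), 'wrist_force': array([0.44785036, 0.26052432, 0.60635115]), 'moment': array([-0.03286803,  0.02265336,  0.05060648]), 'gripper_force': 0.0, 'grip_width': 1.0027214426135094}
```

View pics/side0.png

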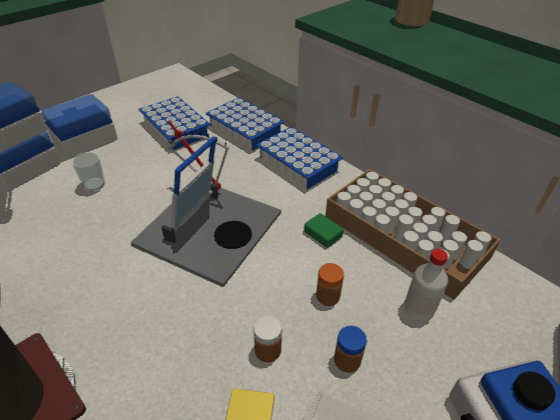

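View pics/top0.png

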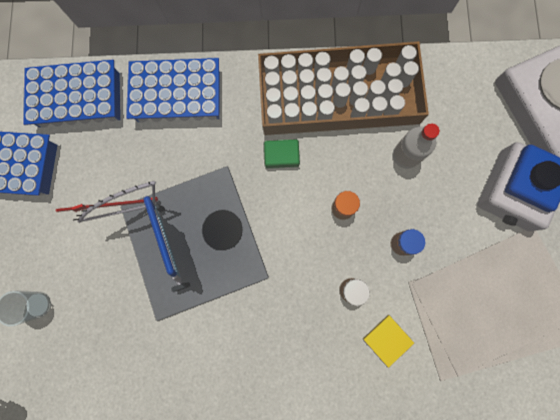

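Side view: bar from about (178,165) to (213,142), pointer from (218,187) to (170,125), disc (233,235), orange lid (330,272). Top view: disc (222,229), bar (150,200)–(172,272), pointer tip near (60,210), orange lid (347,204).

```bash
cat > h.py <<'E'
import cv2, numpy as np
from plant import robot
C={n:robot.get_calibration(n) for n in("side","top")}
def ray(n,p):
    c=C[n]; d=c["R"].T@np.linalg.inv(c["camera_matrix"])@[p[0],p[1],1]; return -c["R"].T@c["t"],d
def onplane(n,p,q,nrm):
    o,d=ray(n,p); return o+d*(np.dot(np.subtract(q,o),nrm)/np.dot(d,nrm))
def onz(n,p,z): return onplane(n,p,[0,0,z],[0,0,1])
def proj(n,X):
    c=C[n]; x=c["camera_matrix"]@(c["R"]@X+c["t"]); return x[:2]/x[2]
def tri(p,q):
    a,d=ray("side",p); b,e=ray("top",q); k=np.linalg.lstsq(np.c_[d,-e],b-a,rcond=None)[0]
    A=a+k[0]*d;B=b+k[1]*e; return (A+B)/2,np.linalg.norm(A-B)
def mask(im,lo,hi,box=None):
    m=cv2.inRange(cv2.cvtColor(im,cv2.COLOR_BGR2HSV),np.array(lo),np.array(hi))
    if box: z=np.zeros_like(m); x0,y0,x1,y1=box; z[y0:y1,x0:x1]=m[y0:y1,x0:x1]; m=z
    return m
def blobs(m,a=15):
    k,l,s,c=cv2.connectedComponentsWithStats(m)
    return [(c[i].round(1).tolist(),s[i].tolist()) for i in range(1,k) if s[i][4]>=a]
RED=((0,130,60),(6,255,255)); BLUE=((105,130,50),(125,255,255)); ORG=((7,170,150),(14,255,255)); BLK=((0,0,0),(180,255,40))
E
python3 - <<'E'
from h import *
s=cv2.imread("pics/side0.png");t=cv2.imread("pics/top0.png")
for n,im,bx in(("side",s,((200,210,265,260),(160,115,230,195),(165,130,225,175),(310,255,350,310))),("top",t,((195,205,250,255),(50,190,160,220),(140,190,185,285),(330,185,365,222)))):
    for nm,c,b in zip(("disc","red","blue","org"),(BLK,RED,BLUE,ORG),bx): print(n,nm,blobs(mask(im,*c,b)))
v=np.hstack([cv2.resize(s[105:205,140:240],None,fx=4,fy=4,interpolation=2),cv2.resize(t[180:280,50:150],None,fx=4,fy=4,interpolation=2)])
cv2.imwrite("pics/z0.png",v)
E
```

```text
side disc [([232.5, 234.5], [214, 221, 38, 28, 820])]
side red [([175.7, 130.3], [168, 121, 14, 17, 64]), ([187.5, 146.2], [182, 139, 12, 15, 46]), ([199.2, 161.6], [196, 158, 7, 8, 27]), ([218.3, 185.5], [217, 182, 4, 8, 22])]
side blue [([169.8, 137.0], [165, 131, 12, 12, 41]), ([195.8, 132.0], [183, 130, 25, 6, 104]), ([198.3, 154.4], [175, 137, 42, 38, 336]), ([191.9, 139.8], [186, 138, 15, 6, 47]), ([177.9, 145.0], [173, 141, 11, 8, 44])]
side org [([330.9, 272.4], [320, 263, 23, 19, 338])]
top disc []
top red [([122.5, 202.6], [102, 200, 41, 6, 80]), ([70.5, 207.8], [56, 204, 27, 7, 64])]
top blue [([158.5, 235.5], [144, 197, 30, 78, 499])]
top org [([347.2, 202.5], [336, 192, 23, 22, 406])]
```

View pics/z0.png

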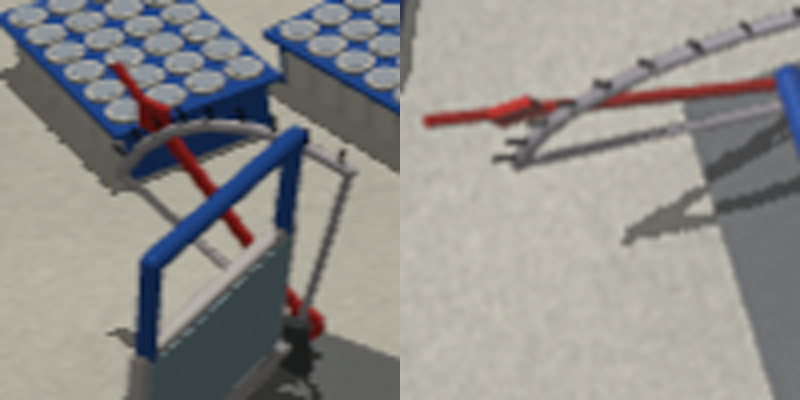

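Zoom: bar ends in side at about (177.5,170) and (214.5,139); diamond at (178,133) side, (79,208) top; pointer end at (169,121) side, (56,210) top.

```bash
python3 - <<'E'
from h import *
t=cv2.imread("pics/top0.png");s=cv2.imread("pics/side0.png")
np.set_printoptions(precision=4,suppress=True)
m=mask(t,(0,0,0),(180,255,50),(190,200,255,260)); b=max(blobs(m),key=lambda q:q[1][4]);print(b)
dt=onz("top",b[0],.016); ds=onz("side",(232.5,234.5),.016); print("disc",dt,ds)
D=(dt+ds)/2
c=cv2.minAreaRect(cv2.findNonZero(mask(t,*BLUE,(140,190,185,285))));bp=cv2.boxPoints(c);print("bar box",c,bp.tolist())
mp=mask(t,(0,0,45),(180,70,110),(110,150,280,330)); mp=cv2.morphologyEx(mp,cv2.MORPH_OPEN,np.ones((5,5)));k=max(cv2.findContours(mp,0,1)[0],key=cv2.contourArea)
print("plate",[onz("top",p,.012).tolist() for p in cv2.boxPoints(cv2.minAreaRect(k))], cv2.minAreaRect(k))
A,e1=tri((177.5,170),(172,271)); B,e2=tri((214.5,138.8),(150,201)); print("bar ends",A,B,e1,e2,np.linalg.norm(A-B))
P,e3=tri((178.2,133),(78.8,207.8)); T,e4=tri((169.2,121.2),(56.3,210.3)); print("diamond",P,e3,"tip",T,e4)
y=(A-B)/np.linalg.norm(A-B); x=((A+B)/2-D)[:2]; print("yaw from y",np.degrees(np.arctan2(-y[0],y[1])), "from disc-bar",np.degrees(np.arctan2(x[1],x[0])))
print("org",onz("top",(347.2,202.5),.08),onz("side",(330.9,272.4),.08))
for n,im in(("side",s),("top",t)):print(n,[q for q in blobs(mask(im,*BLUE),60)][:8])
E
```

```text
Traceback (most recent call last):
ValueError: max() iterable argument is empty
```

```bash
python3 - <<'E'
from h import *
t=cv2.imread("pics/top0.png");s=cv2.imread("pics/side0.png")
np.set_printoptions(precision=4,suppress=True)
g=cv2.cvtColor(t,6)[200:260,192:252]; th,m=cv2.threshold(g,0,255,cv2.THRESH_BINARY_INV+cv2.THRESH_OTSU); b=max(blobs(m),key=lambda q:q[1][4]);print(th,b)
dt=onz("top",np.add(b[0],(192,200)),.016); ds=onz("side",(232.5,234.5),.016); print("disc",dt,ds)
D=(dt+ds)/2
c=cv2.minAreaRect(cv2.findNonZero(mask(t,*BLUE,(140,190,185,285))));bp=cv2.boxPoints(c);print("bar box",c)
g=cv2.cvtColor(t,6); mp=np.zeros_like(g); mp[155:330,110:280]=(g[155:330,110:280]<105)*255; mp=cv2.morphologyEx(mp,cv2.MORPH_OPEN,np.ones((5,5)));k=max(cv2.findContours(mp,0,1)[0],key=cv2.contourArea)
print("plate",np.array([onz("top",p,.012) for p in cv2.boxPoints(cv2.minAreaRect(k))]), cv2.minAreaRect(k))
A,e1=tri((177.5,170),(172,271)); B,e2=tri((214.5,138.8),(150,201)); print("bar ends",A,B,e1,e2,np.linalg.norm(A-B))
P,e3=tri((178.2,133),(78.8,207.8)); T,e4=tri((169.2,121.2),(56.3,210.3)); print("diamond",P,e3,"tip",T,e4)
y=(A-B)/np.linalg.norm(A-B); x=((A+B)/2-D)[:2]; print("yaw from y",np.degrees(np.arctan2(-y[0],y[1])), "from disc-bar",np.degrees(np.arctan2(x[1],x[0])))
print("org",onz("top",(347.2,202.5),.08),onz("side",(330.9,272.4),.08))
E
```

```text
87.0 ([29.8, 29.8], [10, 10, 41, 41, 1298])
disc [0.5457 0.0529 0.016 ] [0.5427 0.0481 0.016 ]
bar box ((158.4499969482422, 235.35000610351562), (81.2705307006836, 6.324554443359375), 71.56504821777344)
plate [[0.6101 0.2616 0.012 ]
 [0.6437 0.1885 0.012 ]
 [0.4193 0.0781 0.012 ]
 [0.3879 0.1485 0.012 ]] ((170.45489501953125, 246.22023010253906), (110.77515411376953, 35.9327507019043), 64.384521484375)
bar ends [0.4591 0.1001 0.2211] [0.5796 0.1392 0.2228] 0.000538904859469479 0.0024454541287022716 0.12663062609369483
diamond [0.5806 0.2975 0.1609] 0.00023456449228823057 tip [0.5744 0.3245 0.1848] 0.0033981866769972253
yaw from y 107.97297741123093 from disc-bar 109.77436131770318
org [ 0.5888 -0.2168  0.08  ] [ 0.5868 -0.2193  0.08  ]
```

```bash
python3 -m jog '[{"tz":80},{"tz":80},{"tx":276,"ty":-455,"tz":80,"az":42},{"tx":276,"ty":-455,"tz":80,"az":42},{"tx":276,"ty":-455,"tz":80,"az":42},{"tx":276,"ty":-455,"tz":80,"az":42},{"tx":276,"ty":-455,"tz":80,"az":42},{"tx":276,"ty":-455,"tz":80,"az":42},{"tx":276,"ty":-455,"tz":80,"az":42},{"tx":276,"ty":-455,"tz":80,"az":42},{"tx":276,"ty":-455,"tz":80,"az":42},{"tx":276,"ty":-455,"tz":80,"az":42},{"tx":276,"ty":-455,"tz":80,"az":42},{"tx":276,"ty":-455,"tz":80,"az":42},{"tx":276,"ty":-455,"tz":80,"az":42},{"tx":276,"ty":-455,"tz":80,"az":42},{"tx":276,"ty":-455,"tz":80,"az":42},{"tx":276,"ty":-455,"tz":80,"az":42},{"tx":276,"ty":-455,"tz":80,"az":42}]' 20
cat >> h.py <<'E'
def plane_ang(pts,D,yaw,y0,n="side"):
    X=np.array([np.cos(yaw),np.sin(yaw),0]);Y=np.array([-X[1],X[0],0]);H=np.array(D)+.12*X;H[2]=.035
    Q=np.array([onplane(n,p,H+y0*Y,Y)-H for p in pts]); return np.c_[Q@X,Q[:,2]]
E
python3 - <<'E'
from h import *
np.set_printoptions(precision=4,suppress=True)
t=cv2.imread("pics/top0.png");s=cv2.imread("pics/side0.png")
# plate right edge & far edge by gradient of gray in the top view
g=cv2.GaussianBlur(cv2.cvtColor(t,6),(3,3),0).astype(int)
def fit(pts):
    vx,vy,x,y=cv2.fitLine(np.float32(pts),cv2.DIST_HUBER,0,.01,.01).ravel(); a=onz("top",(x-40*vx,y-40*vy),.012);b=onz("top",(x+40*vx,y+40*vy),.012); d=b-a; return np.degrees(np.arctan2(d[1],d[0]))
E1=[(240+np.argmax(g[r,231:290][1:]-g[r,231:290][:-1])-9,r) for r in range(190,265,3)]
E2=[(c,285+np.argmax(g[286:330,c]-g[285:329,c])) for c in range(180,255,3)]
print("edges",fit(E1),fit(E2))
m=mask(s,*RED,(160,115,206,168)); pts=cv2.findNonZero(m)[:,0].astype(float)
for D,yaw in(((.5442,.0505,.016),109.),((.5457,.0529,.016),109),((.5427,.0481,.016),109),((.5427,.0481,.016),107.5)):
    q=plane_ang(pts,D,np.radians(yaw),-.114)
    f=cv2.fitLine(np.float32(q),cv2.DIST_HUBER,0,.001,.001).ravel(); a=np.degrees(np.arctan2(*q.T)); r=np.hypot(*q.T); 
    print(D,yaw,"line",np.degrees(np.arctan2(f[0],f[1])),"rays r>.12",np.median(a[r>.12]),r.max())
E
```

```text
edges -160.7339865960169 -70.30551624339496
(0.5442, 0.0505, 0.016) 109.0 line 39.16052 rays r>.12 39.01904353348992 0.19883349001211115
(0.5457, 0.0529, 0.016) 109 line 39.16052 rays r>.12 39.51739163121177 0.197658879573346
(0.5427, 0.0481, 0.016) 109 line 39.16052 rays r>.12 38.45416871474244 0.20001811643068695
(0.5427, 0.0481, 0.016) 107.5 line 40.414955 rays r>.12 41.973607056176405 0.2020731093425318invalid input at $[0]: expected keys tx, ty, tz, ax, ay, az, fingers
```

```bash
python3 -m jog '[{"tx":0,"ty":0,"tz":40,"ax":0,"ay":0,"az":0,"fingers":100},{"tx":0,"ty":0,"tz":80,"ax":0,"ay":0,"az":0,"fingers":100},{"tx":276,"ty":-455,"tz":80,"ax":0,"ay":0,"az":42,"fingers":100},{"tx":276,"ty":-455,"tz":80,"ax":0,"ay":0,"az":42,"fingers":100},{"tx":276,"ty":-455,"tz":80,"ax":0,"ay":0,"az":42,"fingers":100},{"tx":276,"ty":-455,"tz":80,"ax":0,"ay":0,"az":42,"fingers":100},{"tx":276,"ty":-455,"tz":80,"ax":0,"ay":0,"az":42,"fingers":100},{"tx":276,"ty":-455,"tz":80,"ax":0,"ay":0,"az":42,"fingers":100},{"tx":276,"ty":-455,"tz":80,"ax":0,"ay":0,"az":42,"fingers":100},{"tx":276,"ty":-455,"tz":80,"ax":0,"ay":0,"az":42,"fingers":100},{"tx":276,"ty":-455,"tz":80,"ax":0,"ay":0,"az":42,"fingers":100},{"tx":276,"ty":-455,"tz":80,"ax":0,"ay":0,"az":42,"fingers":100},{"tx":276,"ty":-455,"tz":80,"ax":0,"ay":0,"az":42,"fingers":100},{"tx":276,"ty":-455,"tz":80,"ax":0,"ay":0,"az":42,"fingers":100},{"tx":276,"ty":-455,"tz":80,"ax":0,"ay":0,"az":42,"fingers":100},{"tx":276,"ty":-455,"tz":80,"ax":0,"ay":0,"az":42,"fingers":100},{"tx":276,"ty":-455,"tz":80,"ax":0,"ay":0,"az":42,"fingers":100},{"tx":276,"ty":-455,"tz":80,"ax":0,"ay":0,"az":42,"fingers":100},{"tx":276,"ty":-455,"tz":80,"ax":0,"ay":0,"az":42,"fingers":100}]' 20
```

```text
t: 1.68
eef_pos: [0.5186, 0.1218, 0.3163]
tcp_rot: [180.0, -0.0, -160.9]
wrist_force: [-0.5, 1.7, 0.6]
grip_width: 1.0
gripper_force: 0.0
```

```bash
python3 -m jog '[{"tx":0,"ty":0,"tz":-30,"ax":0,"ay":0,"az":0,"fingers":100},{"tx":0,"ty":0,"tz":-60,"ax":0,"ay":0,"az":0,"fingers":100},{"tx":0,"ty":0,"tz":-80,"ax":0,"ay":0,"az":0,"fingers":100},{"tx":0,"ty":0,"tz":-95,"ax":0,"ay":0,"az":0,"fingers":100},{"tx":0,"ty":0,"tz":-100,"ax":0,"ay":0,"az":0,"fingers":100},{"tx":0,"ty":0,"tz":-100,"ax":0,"ay":0,"az":0,"fingers":100},{"tx":0,"ty":0,"tz":-100,"ax":0,"ay":0,"az":0,"fingers":60},{"tx":0,"ty":0,"tz":-100,"ax":0,"ay":0,"az":0,"fingers":40},{"tx":0,"ty":0,"tz":-100,"ax":0,"ay":0,"az":0,"fingers":20},{"tx":0,"ty":0,"tz":-100,"ax":0,"ay":0,"az":0,"fingers":0},{"tx":0,"ty":0,"tz":-100,"ax":0,"ay":0,"az":0,"fingers":0},{"tx":0,"ty":0,"tz":-100,"ax":0,"ay":0,"az":0,"fingers":0},{"tx":0,"ty":0,"tz":-100,"ax":0,"ay":0,"az":0,"fingers":0},{"tx":0,"ty":0,"tz":-100,"ax":0,"ay":0,"az":0,"fingers":0}]' 20
python3 - <<'E'
from h import *
s=robot.snapshot("side");t=robot.snapshot("top")
cv2.imwrite("pics/g1.png",np.hstack([s[80:280,100:300],t[120:320,40:240]]).repeat(2,0).repeat(2,1)[:,:800])
# arc increments from lean -14 in stand x, z
X=np.array([np.cos(np.radians(109.4)),np.sin(np.radians(109.4))])
e=robot.get_state()["eef_pos"];print(e)
D=np.array([.5442,.0505]);a0=np.arcsin(((e[:2]-D)@X-.12)/.19);print("lean",np.degrees(a0),"z pred",.035+.19*np.cos(a0))
for a in list(range(-10,41,5))+[38,39,40]:
    r=np.radians(a);d=.19*(np.sin(r)-np.sin(a0))*X; print(a,(d*1e3).round(),round(190*(np.cos(r)-np.cos(a0))))
E
```

```text
t: 2.85
eef_pos: [0.5193, 0.1206, 0.2166]
tcp_rot: [-180.0, 0.0, -160.9]
wrist_force: [0.5, -0.4, -0.1]
grip_width: 0.48
gripper_force: 0.0
[0.51928092 0.12064092 0.21651027]
lean -13.875465056337372 z pred 0.21945565977214007
-10 [-4. 12.] 3
-5 [-10.  27.] 5
0 [-15.  43.] 6
5 [-21.  59.] 5
10 [-26.  74.] 3
15 [-31.  89.] -1
20 [-37. 104.] -6
25 [-42. 119.] -12
30 [-47. 133.] -20
35 [-51. 146.] -29
40 [-56. 158.] -39
38 [-54. 153.] -35
39 [-55. 156.] -37
40 [-56. 158.] -39
```

View pics/g1.png

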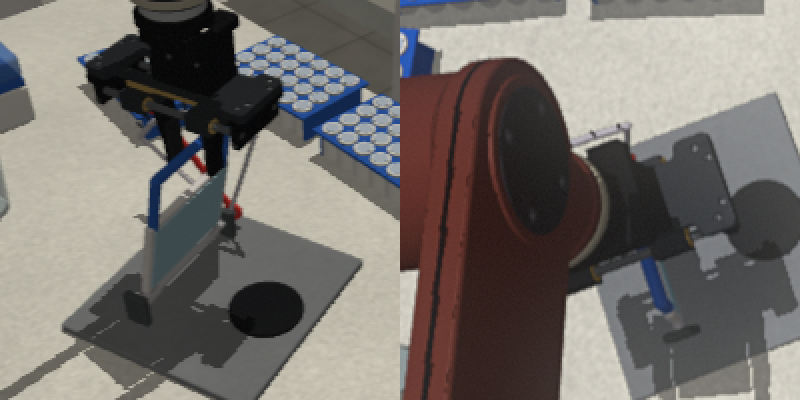

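The gripper straddles the bar, fingers still closing. Finish closing.

```bash
python3 -m jog '[{"tx":0,"ty":0,"tz":0,"ax":0,"ay":0,"az":0,"fingers":0},{"tx":0,"ty":0,"tz":0,"ax":0,"ay":0,"az":0,"fingers":0},{"tx":0,"ty":0,"tz":0,"ax":0,"ay":0,"az":0,"fingers":0},{"tx":0,"ty":0,"tz":0,"ax":0,"ay":0,"az":0,"fingers":0},{"tx":0,"ty":0,"tz":0,"ax":0,"ay":0,"az":0,"fingers":0},{"tx":0,"ty":0,"tz":0,"ax":0,"ay":0,"az":0,"fingers":0},{"tx":0,"ty":0,"tz":0,"ax":0,"ay":0,"az":0,"fingers":0},{"tx":0,"ty":0,"tz":0,"ax":0,"ay":0,"az":0,"fingers":0},{"tx":0,"ty":0,"tz":0,"ax":0,"ay":0,"az":0,"fingers":0}]' 20
```

```text
t: 3.7
eef_pos: [0.519, 0.1211, 0.2161]
tcp_rot: [180.0, -0.0, -160.9]
wrist_force: [-0.2, 5.5, -4.9]
grip_width: 0.129
gripper_force: 20.0
```

```bash
python3 -m jog '[{"tx":-2,"ty":6,"tz":2,"ax":0,"ay":0,"az":0,"fingers":0},{"tx":-4,"ty":12,"tz":3,"ax":0,"ay":0,"az":0,"fingers":0},{"tx":-7,"ty":20,"tz":4,"ax":0,"ay":0,"az":0,"fingers":0},{"tx":-10,"ty":27,"tz":5,"ax":0,"ay":0,"az":0,"fingers":0},{"tx":-12.5,"ty":35,"tz":6,"ax":0,"ay":0,"az":0,"fingers":0},{"tx":-15,"ty":43,"tz":6,"ax":0,"ay":0,"az":0,"fingers":0},{"tx":-18,"ty":51,"tz":6,"ax":0,"ay":0,"az":0,"fingers":0},{"tx":-21,"ty":59,"tz":5,"ax":0,"ay":0,"az":0,"fingers":0},{"tx":-23.5,"ty":66.5,"tz":4,"ax":0,"ay":0,"az":0,"fingers":0},{"tx":-26,"ty":74,"tz":3,"ax":0,"ay":0,"az":0,"fingers":0},{"tx":-28.5,"ty":81.5,"tz":1,"ax":0,"ay":0,"az":0,"fingers":0},{"tx":-31,"ty":89,"tz":-1,"ax":0,"ay":0,"az":0,"fingers":0},{"tx":-34,"ty":96.5,"tz":-3,"ax":0,"ay":0,"az":0,"fingers":0},{"tx":-37,"ty":104,"tz":-6,"ax":0,"ay":0,"az":0,"fingers":0},{"tx":-39.5,"ty":111.5,"tz":-9,"ax":0,"ay":0,"az":0,"fingers":0},{"tx":-42,"ty":119,"tz":-12,"ax":0,"ay":0,"az":0,"fingers":0},{"tx":-42,"ty":119,"tz":-12,"ax":0,"ay":0,"az":0,"fingers":0},{"tx":-42,"ty":119,"tz":-12,"ax":0,"ay":0,"az":0,"fingers":0}]' 20
```

```text
t: 5.2
eef_pos: [0.4769, 0.2417, 0.2044]
tcp_rot: [179.8, 0.0, -160.8]
wrist_force: [-0.2, 4.6, 1.6]
grip_width: 0.13
gripper_force: 20.0
```

```bash
python3 -m jog '[{"tx":-2.5,"ty":7,"tz":-4,"ax":0,"ay":0,"az":0,"fingers":0},{"tx":-5,"ty":14,"tz":-8,"ax":0,"ay":0,"az":0,"fingers":0},{"tx":-7,"ty":20.5,"tz":-12.5,"ax":0,"ay":0,"az":0,"fingers":0},{"tx":-9,"ty":27,"tz":-17,"ax":0,"ay":0,"az":0,"fingers":0},{"tx":-11,"ty":32,"tz":-21,"ax":0,"ay":0,"az":0,"fingers":0},{"tx":-12.5,"ty":35,"tz":-24,"ax":0,"ay":0,"az":0,"fingers":0},{"tx":-12.5,"ty":35,"tz":-24,"ax":0,"ay":0,"az":0,"fingers":0},{"tx":-12.5,"ty":35,"tz":-24,"ax":0,"ay":0,"az":0,"fingers":0},{"tx":-12.5,"ty":35,"tz":-24,"ax":0,"ay":0,"az":0,"fingers":0}]' 20
python3 - <<'E'
from h import *
s=robot.snapshot("side")
cv2.imwrite("pics/g2.png",cv2.resize(s[70:270,100:300],None,fx=3,fy=3,interpolation=2))
E
```

```text
t: 5.95
eef_pos: [0.4649, 0.2758, 0.1806]
tcp_rot: [179.9, 0.1, -160.9]
wrist_force: [0.5, 5.9, 1.4]
grip_width: 0.129
gripper_force: 20.0
```

View pics/g2.png

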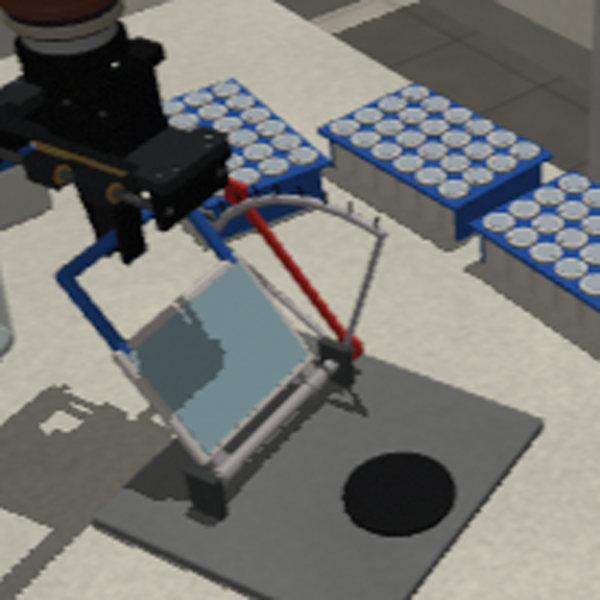

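Panel and pointer look nearly parallel. Release, rise, and measure.

```bash
python3 -m jog '[{"tx":0,"ty":0,"tz":0,"ax":0,"ay":0,"az":0,"fingers":45},{"tx":0,"ty":0,"tz":0,"ax":0,"ay":0,"az":0,"fingers":45},{"tx":0,"ty":0,"tz":0,"ax":0,"ay":0,"az":0,"fingers":45},{"tx":0,"ty":0,"tz":0,"ax":0,"ay":0,"az":0,"fingers":45},{"tx":0,"ty":0,"tz":0,"ax":0,"ay":0,"az":0,"fingers":45},{"tx":0,"ty":0,"tz":0,"ax":0,"ay":0,"az":0,"fingers":45},{"tx":0,"ty":0,"tz":20,"ax":0,"ay":0,"az":0,"fingers":45},{"tx":0,"ty":0,"tz":50,"ax":0,"ay":0,"az":0,"fingers":45},{"tx":0,"ty":0,"tz":80,"ax":0,"ay":0,"az":0,"fingers":45},{"tx":0,"ty":-40,"tz":120,"ax":0,"ay":0,"az":0,"fingers":45},{"tx":0,"ty":-80,"tz":160,"ax":0,"ay":0,"az":0,"fingers":45},{"tx":0,"ty":-120,"tz":160,"ax":0,"ay":0,"az":0,"fingers":45},{"tx":20,"ty":-160,"tz":160,"ax":0,"ay":0,"az":0,"fingers":45},{"tx":40,"ty":-200,"tz":160,"ax":0,"ay":0,"az":0,"fingers":45},{"tx":60,"ty":-240,"tz":160,"ax":0,"ay":0,"az":0,"fingers":45},{"tx":60,"ty":-280,"tz":160,"ax":0,"ay":0,"az":0,"fingers":100},{"tx":60,"ty":-320,"tz":160,"ax":0,"ay":0,"az":0,"fingers":100},{"tx":60,"ty":-360,"tz":160,"ax":0,"ay":0,"az":0,"fingers":100},{"tx":60,"ty":-400,"tz":160,"ax":0,"ay":0,"az":0,"fingers":100},{"tx":60,"ty":-440,"tz":160,"ax":0,"ay":0,"az":0,"fingers":100}]' 20
python3 - <<'E'
from h import *
s=robot.snapshot("side");t=robot.snapshot("top")
cv2.imwrite("pics/s3.png",s);cv2.imwrite("pics/t3.png",t)
cv2.imwrite("pics/z3.png",np.hstack([cv2.resize(s[90:240,110:210],None,fx=4,fy=4,interpolation=2),cv2.resize(t[170:320,40:140],None,fx=4,fy=4,interpolation=2)]))
E
```

```text
t: 7.67
eef_pos: [0.5243, -0.1483, 0.3406]
tcp_rot: [-180.0, 0.0, -160.9]
wrist_force: [1.4, -0.2, 0.4]
grip_width: 0.743
gripper_force: 0.0
```

View pics/z3.png

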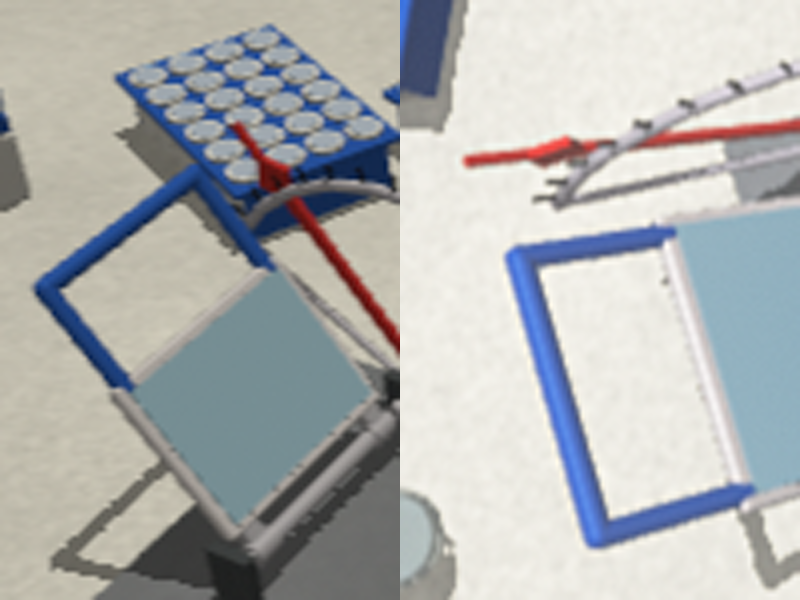

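Bar ends: side (120.75,161.5) and (159,134); top (69,232.75) and (89.25,304.5). Pointer end: side (169.5,121.25), top (56.75,210.25). Now compare the angles numerically.

```bash
cat > ang.py <<'E'
from h import *
def measure(s,t,verbose=1):
    D=(.5442,.0505,.016); out={}
    red=cv2.findNonZero(mask(s,*RED,(160,115,212,180)))[:,0].astype(float)
    bl=mask(s,*BLUE,(112,125,180,192)); k,l,st,c=cv2.connectedComponentsWithStats(bl); i=1+np.argmax([q[4]*(q[0]<130) for q in st[1:]])
    ys,xs=np.nonzero(l==i); b=np.c_[xs,ys].astype(float)
    for yaw in(108.5,109.4,110.3):
        w=np.radians(yaw); r=[]
        for pts,y0,lo,hi in((red,-.114,.06,.196),(b,.065,.13,.18),(b,-.065,.13,.18)):
            q=plane_ang(pts,D,w,y0); R=np.hypot(*q.T); a=np.degrees(np.arctan2(*q.T)); k=(R>lo)&(R<hi)&(abs(a-39)<6); r.append((round(float(np.mean(a[k])),2),int(k.sum())))
            f=cv2.fitLine(np.float32(q[k]),cv2.DIST_HUBER,0,.001,.001).ravel(); r[-1]+=(round(float(np.degrees(np.arctan(f[0]/f[1]))),2),)
        print(yaw,"pointer",r[0],"leg+",r[1],"leg-",r[2])
E
python3 - <<'E'
from ang import *
np.set_printoptions(precision=4,suppress=True)
measure(cv2.imread("pics/s3.png"),0)
A,e=tri((120.75,161.5),(89.25,304.5));B,f=tri((159,134),(69,232.75));P,g=tri((169.5,121.25),(56.75,210.25));print(A,B,P,e,f,g)
y=(A-B)/np.linalg.norm(A-B);print("yaw",np.degrees(np.arctan2(-y[0],y[1])),np.linalg.norm(A-B))
w=np.radians(109.4);X=np.array([np.cos(w),np.sin(w),0]);H=np.array([.5442,.0505,.035])+.12*X
for Q in(A,B,P):
    d=Q-H;print(np.degrees(np.arctan2(d@X,d[2])),np.hypot(d@X,d[2]),d@[-X[1],X[0],0])
E
```

```text
108.5 pointer (40.32, 155, 39.67) leg+ (39.1, 97, 40.16) leg- (38.78, 102, 35.19)
109.4 pointer (37.88, 158, 38.9) leg+ (37.29, 98, 38.69) leg- (37.2, 95, 37.76)
110.3 pointer (36.03, 134, 37.23) leg+ (35.94, 87, 35.62) leg- (35.75, 83, 34.63)
[0.4057 0.2555 0.1837] [0.5328 0.3048 0.1753] [0.5745 0.3234 0.1852] 0.002191020794863872 0.0007511374882558894 0.003605816869143573
yaw 111.2197488107435 0.13654239273626376
38.74605136138911 0.19064701366314113 0.06254248603298797
41.38564591358046 0.18702693697428968 -0.07367446056278215
40.29968470359702 0.1969219915216711 -0.1192544966387857
```

```bash
cat > chk.py <<'E'
from h import *
def isect(p,q):  # fitLine tuples
    k=np.linalg.solve(np.c_[p[:2],-q[:2]],q[2:]-p[2:]); return p[2:]+k[0]*p[:2]
fl=lambda pts: cv2.fitLine(np.float32(pts),cv2.DIST_HUBER,0,.01,.01).ravel().astype(float)
def check(ims,ends,ptr=39.):
    for n in("side","top"):
        im=ims[n]; m=mask(im,*BLUE)
        (a,b)=map(np.array,ends[n]); u=(b-a)/np.linalg.norm(b-a); L=np.linalg.norm(b-a)
        p=cv2.findNonZero(m)[:,0]-a; s=p@u; v=p@[-u[1],u[0]]; k=(s>.12*L)&(s<.88*L)&(abs(v)<4); bar=fl((p+a)[k])
        box=(160,115,206,168) if n=="side" else (50,195,145,216)
        r=cv2.findNonZero(mask(im,*RED,box))[:,0].astype(float); pl=fl(r); base=np.array((218,186) if n=="side" else (150,203)); d=pl[:2]*np.sign(pl[:2]@(base-pl[2:])); 
        tip=pl[2:]+d*((r-pl[2:])@d).min(); x=isect(bar,pl); meas=(x-tip)@d
        w=np.radians(109.4);X=np.array([np.cos(w),np.sin(w),0]);Y=np.array([-X[1],X[0],0]);H=np.array([.5442,.0505,.035])+.12*X
        Z=lambda a:np.sin(np.radians(a))*X+np.array([0,0,np.cos(np.radians(a))])
        T=proj(n,H-.114*Y+.2*Z(ptr));B=proj(n,H-.114*Y+.1*Z(ptr)); g=[]
        for dl in(-2,0,2):
            e=proj(n,H-.05*Y+.19*Z(ptr+dl));f=proj(n,H+.05*Y+.19*Z(ptr+dl))
            q=isect(np.r_[f-e,e],np.r_[B-T,T]); g.append((q-T)@(B-T)/np.linalg.norm(B-T))
        print(n,"tip",tip.round(1),"meas px",round(meas,2),"model for -2,0,+2 deg",np.round(g,2),"=> mirror-pointer deg",round(float(np.interp(meas,sorted(g),np.array((-2,0,2))[np.argsort(g)])),2), "line angs bar",np.degrees(np.arctan2(bar[1],bar[0])).round(1),"model",np.degrees(np.arctan2(*(f-e)[::-1])).round(1),"npix",k.sum())
E
python3 - <<'E'
from chk import *
check({"side":cv2.imread("pics/s3.png"),"top":cv2.imread("pics/t3.png")},{"side":((120.75,161.5),(159,134)),"top":((89.25,304.5),(69,232.75))})
E
```

```text
side tip [168.5 120.6] meas px 3.59 model for -2,0,+2 deg [4.44 4.27 4.21] => mirror-pointer deg 2.0 line angs bar -37.3 model 142.8 npix 157
top tip [ 56.  209.5] meas px 5.98 model for -2,0,+2 deg [7.6  5.81 4.18] => mirror-pointer deg -0.19 line angs bar 74.1 model 74.0 npix 312
```

Mirror agrees with the pointer to within about 0.5° (top view −0.2°). Hover over the jar while watching that it stays.

```bash
python3 -m jog '[{"tx":30,"ty":-25,"tz":0,"ax":0,"ay":0,"az":0,"fingers":100},{"tx":63,"ty":-53,"tz":0,"ax":0,"ay":0,"az":0,"fingers":100},{"tx":63,"ty":-53,"tz":0,"ax":0,"ay":0,"az":0,"fingers":100},{"tx":63,"ty":-53,"tz":0,"ax":0,"ay":0,"az":0,"fingers":100},{"tx":63,"ty":-53,"tz":0,"ax":0,"ay":0,"az":0,"fingers":100},{"tx":63,"ty":-53,"tz":0,"ax":0,"ay":0,"az":0,"fingers":100},{"tx":63,"ty":-53,"tz":0,"ax":0,"ay":0,"az":0,"fingers":100},{"tx":63,"ty":-53,"tz":0,"ax":0,"ay":0,"az":0,"fingers":100},{"tx":63,"ty":-53,"tz":0,"ax":0,"ay":0,"az":0,"fingers":100},{"tx":63,"ty":-53,"tz":0,"ax":0,"ay":0,"az":0,"fingers":100},{"tx":63,"ty":-53,"tz":0,"ax":0,"ay":0,"az":0,"fingers":100},{"tx":63,"ty":-53,"tz":0,"ax":0,"ay":0,"az":0,"fingers":100},{"tx":63,"ty":-53,"tz":0,"ax":0,"ay":0,"az":0,"fingers":100},{"tx":63,"ty":-53,"tz":0,"ax":0,"ay":0,"az":0,"fingers":100},{"tx":63,"ty":-53,"tz":0,"ax":0,"ay":0,"az":0,"fingers":100},{"tx":63,"ty":-53,"tz":0,"ax":0,"ay":0,"az":0,"fingers":100},{"tx":63,"ty":-53,"tz":0,"ax":0,"ay":0,"az":0,"fingers":100},{"tx":63,"ty":-53,"tz":0,"ax":0,"ay":0,"az":0,"fingers":100}]' 15
python3 - <<'E'
from chk import *
for i in range(2): s,t=robot.snapshot("side"),robot.snapshot("top")
check({"side":s,"top":t},{"side":((120.75,161.5),(159,134)),"top":((89.25,304.5),(69,232.75))})
S=cv2.imread("pics/s3.png"); print("change",np.abs(s[110:240,110:225].astype(int)-S[110:240,110:225]).mean())
print(onz("side",(425,300),.085),onz("top",(415,150),.085),onz("top",(355,292),.08),onz("top",(411,242),.08)); print(robot.get_state()["eef_pos"])
E
```

```text
t: 9.27
eef_pos: [0.5877, -0.1993, 0.3405]
tcp_rot: [180.0, -0.0, -160.9]
wrist_force: [-0.6, -0.3, 0.6]
grip_width: 1.001
gripper_force: 0.0
side tip [168.5 120.6] meas px 3.58 model for -2,0,+2 deg [4.44 4.27 4.21] => mirror-pointer deg 2.0 line angs bar -37.3 model 142.8 npix 157
top tip [ 56.  209.5] meas px 5.99 model for -2,0,+2 deg [7.6  5.81 4.18] => mirror-pointer deg -0.2 line angs bar 74.1 model 74.0 npix 311
change 0.9850390189520625
[ 0.66547708 -0.38698328  0.085     ] [ 0.69392909 -0.3613139   0.085     ] [ 0.40931735 -0.22297756  0.08      ] [ 0.50484235 -0.34005943  0.08      ]
[ 0.58771729 -0.19923622  0.34054353]
```

Mirror unchanged over 3 s (same bar and pointer lines). Now grasp the jar.

```bash
python3 -m jog '[{"tx":1,"ty":-18,"tz":-30,"ax":0,"ay":0,"az":0,"fingers":100},{"tx":1,"ty":-18,"tz":-70,"ax":0,"ay":0,"az":0,"fingers":100},{"tx":1,"ty":-18,"tz":-110,"ax":0,"ay":0,"az":0,"fingers":100},{"tx":1,"ty":-18,"tz":-150,"ax":0,"ay":0,"az":0,"fingers":100},{"tx":1,"ty":-18,"tz":-180,"ax":0,"ay":0,"az":0,"fingers":100},{"tx":1,"ty":-18,"tz":-210,"ax":0,"ay":0,"az":0,"fingers":100},{"tx":1,"ty":-18,"tz":-235,"ax":0,"ay":0,"az":0,"fingers":100},{"tx":1,"ty":-18,"tz":-260,"ax":0,"ay":0,"az":0,"fingers":100},{"tx":1,"ty":-18,"tz":-280,"ax":0,"ay":0,"az":0,"fingers":100},{"tx":1,"ty":-18,"tz":-295,"ax":0,"ay":0,"az":0,"fingers":100},{"tx":1,"ty":-18,"tz":-300,"ax":0,"ay":0,"az":0,"fingers":100},{"tx":1,"ty":-18,"tz":-300,"ax":0,"ay":0,"az":0,"fingers":100},{"tx":1,"ty":-18,"tz":-300,"ax":0,"ay":0,"az":0,"fingers":80},{"tx":1,"ty":-18,"tz":-300,"ax":0,"ay":0,"az":0,"fingers":60},{"tx":1,"ty":-18,"tz":-300,"ax":0,"ay":0,"az":0,"fingers":40},{"tx":1,"ty":-18,"tz":-300,"ax":0,"ay":0,"az":0,"fingers":40},{"tx":1,"ty":-18,"tz":-300,"ax":0,"ay":0,"az":0,"fingers":40},{"tx":1,"ty":-18,"tz":-300,"ax":0,"ay":0,"az":0,"fingers":40},{"tx":1,"ty":-18,"tz":-300,"ax":0,"ay":0,"az":0,"fingers":40},{"tx":1,"ty":-18,"tz":-300,"ax":0,"ay":0,"az":0,"fingers":40}]' 15
```

```text
t: 11.13
eef_pos: [0.5889, -0.2173, 0.0409]
tcp_rot: [-180.0, 0.0, -160.9]
wrist_force: [-0.3, 0.1, 2.1]
grip_width: 0.59
gripper_force: 15.0
```

```bash
python3 -m jog '[{"tx":0,"ty":0,"tz":10,"ax":0,"ay":0,"az":0,"fingers":40},{"tx":0,"ty":0,"tz":30,"ax":0,"ay":0,"az":0,"fingers":40},{"tx":0,"ty":0,"tz":55,"ax":0,"ay":0,"az":0,"fingers":40},{"tx":0,"ty":0,"tz":80,"ax":0,"ay":0,"az":0,"fingers":40},{"tx":-2,"ty":10,"tz":80,"ax":0,"ay":0,"az":0,"fingers":40},{"tx":-5,"ty":30,"tz":80,"ax":0,"ay":0,"az":0,"fingers":40},{"tx":-9,"ty":55,"tz":80,"ax":0,"ay":0,"az":0,"fingers":40},{"tx":-14,"ty":83,"tz":80,"ax":0,"ay":0,"az":0,"fingers":40},{"tx":-19,"ty":113,"tz":80,"ax":0,"ay":0,"az":0,"fingers":40},{"tx":-24,"ty":143,"tz":80,"ax":0,"ay":0,"az":0,"fingers":40},{"tx":-29,"ty":173,"tz":80,"ax":0,"ay":0,"az":0,"fingers":40},{"tx":-34,"ty":203,"tz":80,"ax":0,"ay":0,"az":0,"fingers":40},{"tx":-39,"ty":230,"tz":80,"ax":0,"ay":0,"az":0,"fingers":40},{"tx":-42,"ty":250,"tz":80,"ax":0,"ay":0,"az":0,"fingers":40},{"tx":-44,"ty":262,"tz":80,"ax":0,"ay":0,"az":0,"fingers":40},{"tx":-45,"ty":268,"tz":80,"ax":0,"ay":0,"az":0,"fingers":40},{"tx":-45,"ty":268,"tz":80,"ax":0,"ay":0,"az":0,"fingers":40},{"tx":-45,"ty":268,"tz":80,"ax":0,"ay":0,"az":0,"fingers":40},{"tx":-45,"ty":268,"tz":80,"ax":0,"ay":0,"az":0,"fingers":40}]' 15
python3 - <<'E'
from h import *
s=robot.snapshot("side")
cv2.imwrite("pics/g4.png",cv2.resize(s[90:290,110:330],None,fx=2.5,fy=2.5,interpolation=2))
E
```

```text
t: 12.72
eef_pos: [0.544, 0.0497, 0.1205]
tcp_rot: [-180.0, -0.0, -161.0]
wrist_force: [-1.2, 0.3, -1.8]
grip_width: 0.589
gripper_force: 14.9
```

View pics/g4.png

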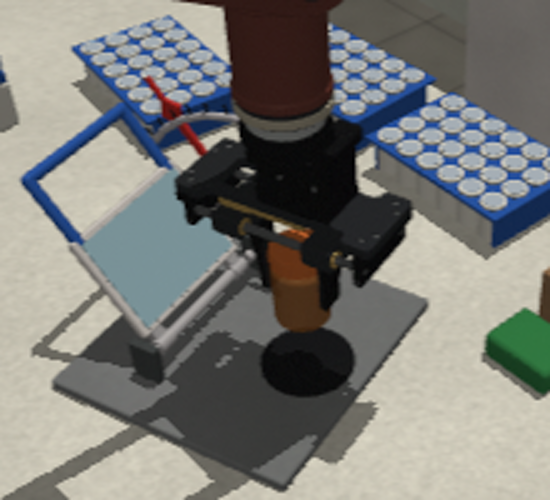

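The jar hangs upright over the disc (crop (300,290) above (307,360)). Lower it.

```bash
python3 -m jog '[{"tx":0,"ty":1,"tz":-8,"ax":0,"ay":0,"az":0,"fingers":40},{"tx":0,"ty":1,"tz":-20,"ax":0,"ay":0,"az":0,"fingers":40},{"tx":0,"ty":1,"tz":-34,"ax":0,"ay":0,"az":0,"fingers":40},{"tx":0,"ty":1,"tz":-46,"ax":0,"ay":0,"az":0,"fingers":40},{"tx":0,"ty":1,"tz":-54,"ax":0,"ay":0,"az":0,"fingers":40},{"tx":0,"ty":1,"tz":-58,"ax":0,"ay":0,"az":0,"fingers":40},{"tx":0,"ty":1,"tz":-60,"ax":0,"ay":0,"az":0,"fingers":40},{"tx":0,"ty":1,"tz":-61,"ax":0,"ay":0,"az":0,"fingers":40},{"tx":0,"ty":1,"tz":-62,"ax":0,"ay":0,"az":0,"fingers":40},{"tx":0,"ty":1,"tz":-62.5,"ax":0,"ay":0,"az":0,"fingers":40},{"tx":0,"ty":1,"tz":-63,"ax":0,"ay":0,"az":0,"fingers":40},{"tx":0,"ty":1,"tz":-63,"ax":0,"ay":0,"az":0,"fingers":40},{"tx":0,"ty":1,"tz":-63,"ax":0,"ay":0,"az":0,"fingers":40}]' 15
```

```text
t: 13.85
eef_pos: [0.5439, 0.0518, 0.0579]
tcp_rot: [-180.0, 0.0, -160.9]
wrist_force: [-0.3, 0.0, -2.9]
grip_width: 0.587
gripper_force: 14.9
```

```bash
python3 -m jog '[{"tx":0,"ty":0,"tz":-0.3,"ax":0,"ay":0,"az":0,"fingers":40},{"tx":0,"ty":0,"tz":-0.6,"ax":0,"ay":0,"az":0,"fingers":40},{"tx":0,"ty":0,"tz":-1,"ax":0,"ay":0,"az":0,"fingers":40},{"tx":0,"ty":0,"tz":-1,"ax":0,"ay":0,"az":0,"fingers":40},{"tx":0,"ty":0,"tz":-1,"ax":0,"ay":0,"az":0,"fingers":40},{"tx":0,"ty":0,"tz":-1,"ax":0,"ay":0,"az":0,"fingers":40}]' 15
```

```text
t: 14.35
eef_pos: [0.5438, 0.0518, 0.0569]
tcp_rot: [-180.0, 0.0, -160.9]
wrist_force: [-2.4, -0.1, 3.9]
grip_width: 0.588
gripper_force: 14.9
```

```bash
python3 -m jog '[{"tx":0,"ty":0,"tz":0,"ax":0,"ay":0,"az":0,"fingers":65},{"tx":0,"ty":0,"tz":0,"ax":0,"ay":0,"az":0,"fingers":75},{"tx":0,"ty":0,"tz":0,"ax":0,"ay":0,"az":0,"fingers":95},{"tx":0,"ty":0,"tz":0,"ax":0,"ay":0,"az":0,"fingers":95},{"tx":0,"ty":0,"tz":0,"ax":0,"ay":0,"az":0,"fingers":95},{"tx":0,"ty":0,"tz":0,"ax":0,"ay":0,"az":0,"fingers":95},{"tx":0,"ty":0,"tz":10,"ax":0,"ay":0,"az":0,"fingers":95},{"tx":0,"ty":0,"tz":35,"ax":0,"ay":0,"az":0,"fingers":95},{"tx":0,"ty":0,"tz":70,"ax":0,"ay":0,"az":0,"fingers":95},{"tx":0,"ty":0,"tz":110,"ax":0,"ay":0,"az":0,"fingers":95},{"tx":0,"ty":0,"tz":150,"ax":0,"ay":0,"az":0,"fingers":95},{"tx":0,"ty":0,"tz":190,"ax":0,"ay":0,"az":0,"fingers":95},{"tx":0,"ty":-40,"tz":230,"ax":0,"ay":0,"az":0,"fingers":95},{"tx":0,"ty":-80,"tz":260,"ax":0,"ay":0,"az":0,"fingers":95},{"tx":0,"ty":-120,"tz":260,"ax":0,"ay":0,"az":0,"fingers":95},{"tx":0,"ty":-160,"tz":260,"ax":0,"ay":0,"az":0,"fingers":95},{"tx":0,"ty":-200,"tz":260,"ax":0,"ay":0,"az":0,"fingers":95},{"tx":0,"ty":-240,"tz":260,"ax":0,"ay":0,"az":0,"fingers":95},{"tx":0,"ty":-280,"tz":260,"ax":0,"ay":0,"az":0,"fingers":95},{"tx":0,"ty":-300,"tz":260,"ax":0,"ay":0,"az":0,"fingers":95}]' 15
python3 - <<'E'
from chk import *
s,t=robot.snapshot("side"),robot.snapshot("top")
check({"side":s,"top":t},{"side":((120.75,161.5),(159,134)),"top":((89.25,304.5),(69,232.75))})
for n,im,b in(("side",s,(190,170,280,260)),("top",t,(190,200,260,260))):
    q=blobs(mask(im,*ORG,b)); print(n,q,[onz(n,x[0],.096) for x in q])
cv2.imwrite("pics/z5.png",np.hstack([cv2.resize(s[100:280,110:310],None,fx=2,fy=2,interpolation=2),cv2.resize(t[140:320,50:250],None,fx=2,fy=2,interpolation=2)]))
E
```

```text
t: 16.02
eef_pos: [0.543, -0.2515, 0.3175]
tcp_rot: [-179.9, 0.0, -161.0]
wrist_force: [0.7, 0.3, 0.3]
grip_width: 0.949
gripper_force: 0.0
side tip [168.5 120.6] meas px 3.59 model for -2,0,+2 deg [4.44 4.27 4.21] => mirror-pointer deg 2.0 line angs bar -37.3 model 142.8 npix 157
top tip [ 56.  209.5] meas px 6.16 model for -2,0,+2 deg [7.6  5.81 4.18] => mirror-pointer deg -0.39 line angs bar 74.2 model 74.0 npix 313
side [([229.9, 209.6], [219, 203, 22, 14, 245])] [array([0.54215924, 0.04872971, 0.096     ])]
top [([215.3, 227.1], [203, 215, 25, 25, 484])] [array([0.54382134, 0.05186357, 0.096     ])]
```

View pics/z5.png

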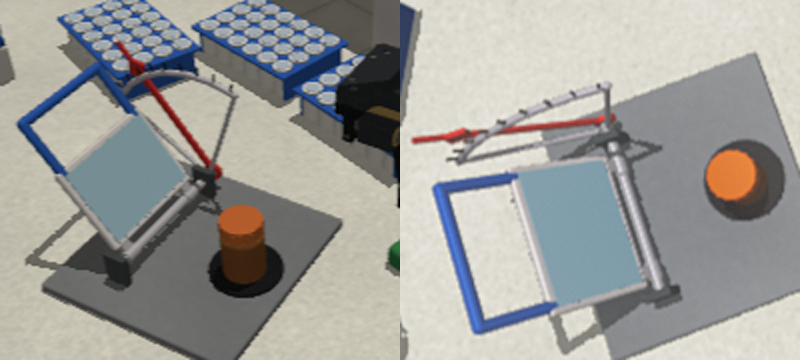

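The jar stands upright at the centre of the disc: lid at side (230,210) and top (215,227), which cast to within 2 mm of the disc centre. The mirror is still in line with the pointer, and the arm is clear.

```bash
python3 -c "
from plant import robot
print(robot.job_done())"
```

```text
the job is handed in; nothing more can be done
None
```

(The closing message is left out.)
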